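# Push the sample box down the scanner lane

### The arm

A 7-joint arm with a two-finger parallel gripper is mounted at the origin on the work surface. World frame = base frame: x ahead of the robot, y to its left, z up, the work surface at z = 0. Lengths are in mm, angles in rad, forces in N, time in s.
With the tool pointing down it reaches from about 400 to 875 mm from the base axis. Payload 4.4 kg.
Tool frame: the origin (TCP) lies on the centre line of the jaws, within the pads' length; the fingertips stand 8 mm ahead of it and the grasp point (between the pads) lies 11 mm behind it; x points along the fingers, z is the direction in which the jaws open and shut, and the axes are right-handed (so a half turn about x gives the same grasp; the last joint's range is limited). The gripper opens to 85 mm and grips with 20 to 120 N. Pads are 22 mm wide; open, the fingers measure 114 mm over their backs; the gripper's body (76 mm by 85 mm) begins 54 mm behind the grasp point. The pads swing forward as they close: fully open they stand 13 mm farther back than shut.
Start: joints at [-1.38, 0.628, 0.038, 1.517, -0.027, 0.996, -0.02], TCP at [165.067, 628.706, 239.313] pointing down, gripper open.
Joint ranges: [-3.06, 3.06], [-0.37, 2.12], [-1.25, 1.32], [0.18, 2.47], [-1.1, 4.24], [0.23, 1.98], [-2.94, 2.94]. Speed limits (rad/s): [2.57, 2.57, 3.14, 3.14, 3.14, 3.14, 3.14].

### API

Orientations are given as [roll, pitch, yaw] about the fixed x, y, z axes, in that order (R = Rz(yaw) Ry(pitch) Rx(roll)).
In Python, from cell import ctrl, get_image, camera_params gives the robot as it stands. The module is installed in compiled form; this text tells all that it offers.
- The arm moves only by the shell command python3 -m handwheel 'ROWS'. ROWS is text: rows parted by semicolons, each of 7 numbers parted by spaces: the opening, from -1 (shut) to 1 (fully open), then the shift along the tool's x, y, z in mm, then the turn, a rotation vector about the tool's x, y, z in rad. In form: grip x y z wx wy wz; .... A call has 1 to 10 rows; each row shifts and turns the pose as measured when the row begins, along the tool's axes as they then stand; what a row does not reach is not made up. A row lasts 1/10 s, in which the tool goes at most 50 mm and 8.59 degrees, less where a joint would pass 70% of its speed; a pose out of reach is approached as far as the arm can. A call with a gripper value outside its range is refused whole. The fingers move at their own pace and stop on an object; the grip force is fixed at half the most. Time passes only in rows, so rows that do not move let the fingers close. It gives the time, the measured TCP pose, the force and the opening at its end, in the units of the state.
- ctrl.read_state(): the state, without advancing time (a new reading comes with each control period).
- get_image(name): name is "scene" or "top"; returns the picture (420x560x3 uint8, blue, green, red); there is no depth.
- camera_params(name): a dict with "fx", "fy", "cx", "cy" (pixels), "eye" and "orientation" of the camera in the world. Camera axes: x right, y up, looking along -z (the intrinsics and any distortion apply to the point x, -y, -z); pixel columns grow to the right and rows downward; lengths in mm; the calibration is good to about 2 mm. A picture is of the moment at which its call begins. camera_params takes no time and is no camera call.
- ctrl.finish_job(): hands the job in, once; it reports no verdict.
The state is a dict: "clock": time; "qpos": joint angles; "qd": joint speeds; "tau": joint torques, N m; "eef_pos": TCP position; "tool_rot": TCP orientation; "force": force on the tool from outside, world axes, zero at the start; "torque": the same for the moment, N m; "width": finger opening in mm.
Only numpy, scipy, OpenCV 4.12 (cv2) and the standard library are available. Lean on these libraries where they do the work, as an engineer would, in place of code of your own. Each camera call takes 0.05 s, during which the arm holds its last target.

### The job

Of the two sample boxes waiting on the rack loader, push the taller one straight down its own lane until it sits fully home, square against the stop face of the scanner housing. Neither the box nor the robot may touch the guide rails, which carry delicate sensors; the box is only slid, never lifted or tipped. Leave the flat box and everything else where they are, and finish with the robot clear of everything.

Things in the scene. Friction and masses are not known exactly. Their poses are not given: they have to be found in the camera images.
- tall_box: The box to push: the taller of two lidded white sample boxes with grey lids, 90 long (its x) x 66 wide (its y) x 66 tall, all sides flat and upright, 0.2 to 0.4 kg, slides on the deck, friction varies. Starts on the open deck, up to 7 off its lane's centre line. Origin: centre of its underside; its x points roughly down the lane (within 6 degrees), z up.
- flat_box: The other sample box, same footprint (90 x 66) and colours but only 38 tall; it stands before the other lane and stays there. Origin: centre of its underside.
- loader: Rack loader, fixed on the bench across in front of the robot: flat dark grey deck 330 (x) x 300 (y), top 20 above the bench, a white housing over its far end. Origin: centre of the deck's underside, on the bench. +x is the push direction (to the robot's right, up to 15 degrees askew). Two lanes along x, centre lines at y = -50 and +50. From x = -165 to -25 the deck is open, without rails.
- stop (a point): Foot of the end stop: the upright front face of the scanner housing, in the loader's x = +140, y = 0, at the deck's top (20 above the bench). The face spans both lanes and rises to 75 above the bench; the housing is 100 deep behind it. A box that is home has its centre at the loader's x = +95. Axes as the loader's.
- rails: The three straight steel guide rails on the deck, each 8 wide and 14 tall (tops 34 above the bench), from x = -25 to +140 in the loader's frame, centred at y = -100, 0 and +100; each lane is 92 clear: 13 either side of a centred, straight box. The middle rail serves both lanes. Origin: 20 above the loader's origin, same axes.
- vial: Bystander: small amber glass vial, diameter 26, 50 tall, standing on top of the scanner housing. Origin: centre of its underside.
- weight: Bystander: small plain steel cylinder, diameter 32, 30 tall, standing on top of the scanner housing. Origin: centre of its underside.
- jar: Bystander: white screw-top jar, diameter 60, 75 tall. Origin: centre of its underside.
- amber_bottle: Bystander: amber glass bottle, diameter 64, 110 tall. Origin: centre of its underside.
- beaker: Bystander: open steel beaker, rim diameter 90, 100 tall. Origin: centre of its underside.
- dish: Bystander: shallow white dish, rim diameter 90, 18 tall. Origin: centre of its underside.
- spatula: Bystander: steel spatula 180 long lying flat. Origin: its middle.
Things that resemble listed ones, but are neither listed nor needed, are in the scene too. What is shaped like the tall_box but blue, green or red is not meant.

How it is judged (in metres and radians):
At the end, for the whole second after the job is handed in: The taller box stands flat on the deck between the rails of a lane, at rest, its leading face within 5 mm of the stop face and square to it within 3.4 degrees; the robot touches nothing (x of tall_box in the frame of loader between 0.09 and 0.1 m and (y of tall_box in the frame of loader between -0.0635 and -0.0365 m or y of tall_box in the frame of loader between 0.0365 and 0.0635 m) and angle between the x axis of tall_box and the x axis of loader, either way round below 0.06 rad and height (world z) of tall_box below 0.024 m and angle between tall_box's own z axis and vertical below 0.05 rad and linear speed of tall_box below 0.01 m/s).
It fails at once if the box, the robot or anything else touches a guide rail (over 0.5 N) (contact force between rails and anything else above 0.5 N).
It fails at once if the taller box is lifted more than 8 mm or tipped more than 9 degrees (height (world z) of tall_box above 0.028 m or angle between tall_box's own z axis and vertical above 0.15 rad).
It fails at once if the flat box is moved more than 8 mm (distance of flat_box from where it was at the start of the episode above 0.008 m).
It fails at once if another bystander is moved more than 20 mm (distance of any of vial, weight, jar, amber_bottle, beaker, dish, spatula from where it was at the start of the episode above 0.02 m).
It also fails if it takes over 40 s, if anything falls off the work surface, if the arm or the gripper's body presses on something with over 40 N, if the wrist force passes 120 N, or if a joint passes its speed limit or range.

## Working session

There is one attempt and no reset: what is moved stays moved. The work goes in short steps, Python scripts to look and compute and a shell command to move; the robot and the scene stay as the last step left them, time stands still between calls to the robot, and variables do not carry over. Pictures are saved under pics/ and viewed, and the job is handed in when it is done.

```bash
mkdir -p pics
python3 - <<'E'
from cell import ctrl,get_image,camera_params
import cv2
for n in("scene","top"):
    cv2.imwrite(f"pics/{n}0.png",get_image(n)); print(n,camera_params(n))
s=ctrl.read_state()
print(s)
E
```

```text
scene {'fx': 408.667969213278, 'fy': 408.667969213278, 'cx': 277.1217997343854, 'cy': 207.9763386777248, 'eye': array([1245.17020879,  616.62021887,  661.45105225]), 'orientation': array([1.01845531, 0.01663997, 2.26463818])}
top {'fx': 438.9778492771306, 'fy': 438.9778492771306, 'cx': 270.8687613802311, 'cy': 207.16700700330904, 'eye': array([ 261.9342079 ,   13.93480087, 1447.43397571]), 'orientation': array([ 2.05311452e-01, -6.35844839e-04, -1.66746925e+00])}
{'clock': 0.1, 'qpos': array([-1.37979782,  0.62928998,  0.03847732,  1.51827596, -0.02697582,
        0.99629089, -0.01999338]), 'qd': array([-0.00118958, -0.00276676,  0.00024334, -0.00273987, -0.00069225,
        0.00019728,  0.00053828]), 'tau': array([ 2.74991471e-03, -5.64524925e+01,  1.23024669e+00, -1.93968040e+01,
        1.12449788e-02,  5.50976765e-03,  7.46538660e-06]), 'eef_pos': array([164.9462564 , 628.15347609, 238.45553404]), 'tool_rot': array([-3.10769683,  1.56905089, -1.79370576]), 'force': array([-0.13105333, -0.16276788, -0.01273752]), 'torque': array([ 0.03576782,  0.00557568, -0.03729862]), 'width': 85.27658578578392}
```

View pics/scene0.png

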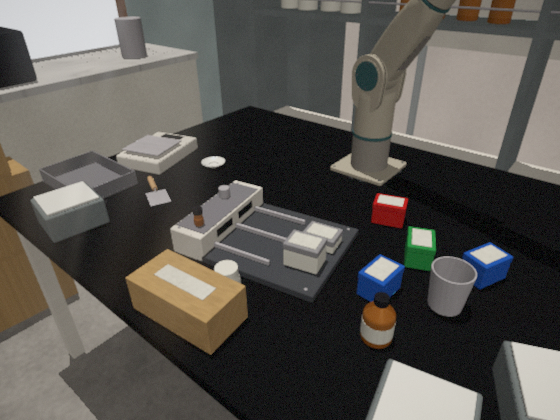

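View pics/top0.png

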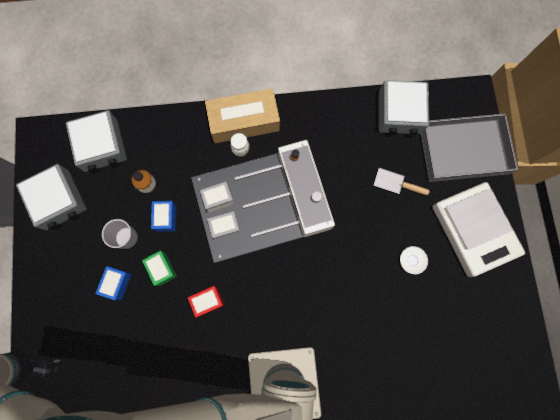

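Both views show the loader (top ~ (262,200)), with two white boxes on its open deck. Scene: the box at (305,250) looks taller than the one at (323,236). Top: the candidates are at (216,195) and (223,225). I'll enlarge both.

```bash
cat > h.py <<'E'
import numpy as np,cv2
from scipy.spatial.transform import Rotation as R
from cell import ctrl,get_image,camera_params
def cam(n):
    c=camera_params(n);return c,R.from_euler('xyz',c['orientation']).as_matrix()
def ray(n,u,v,z):
    c,M=cam(n);d=M@np.array([(u-c['cx'])/c['fx'],-(v-c['cy'])/c['fy'],-1]);e=c['eye']
    return e+d*(z-e[2])/d[2]
def proj(n,p):
    c,M=cam(n);q=M.T@(np.array(p,float)-c['eye']);return np.array([c['cx']+c['fx']*q[0]/-q[2],c['cy']-c['fy']*q[1]/-q[2]])
E
python3 - <<'E'
from h import *
a=cv2.imread('pics/top0.png')[130:270,180:345];b=cv2.imread('pics/scene0.png')[175:295,170:365]
cv2.imwrite('pics/topc.png',cv2.resize(a,None,fx=4.2,fy=4.2,interpolation=cv2.INTER_CUBIC))
cv2.imwrite('pics/scenec.png',cv2.resize(b,None,fx=4,fy=4,interpolation=cv2.INTER_CUBIC))
print(proj('top',ctrl.read_state()['eef_pos']))
E
```

```text
[ 41.07273272 359.26204996]
```

View pics/topc.png

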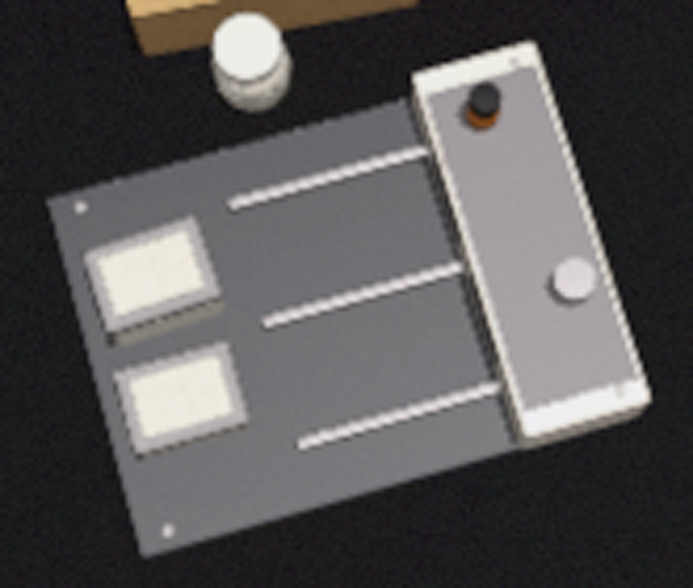

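View pics/scenec.png

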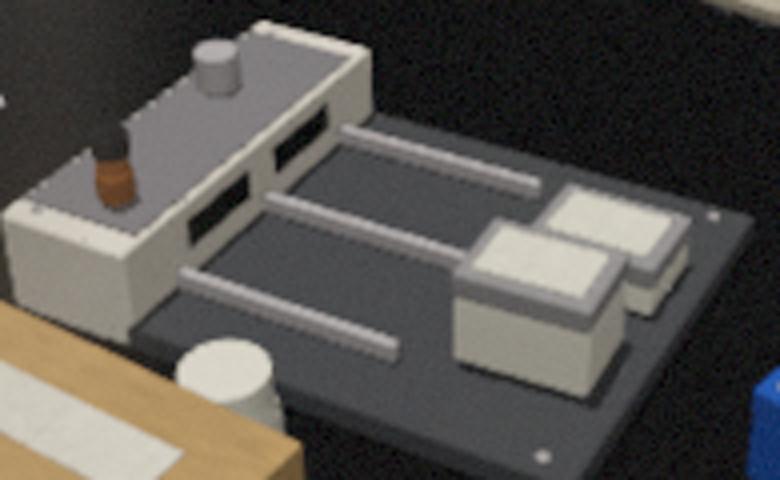

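The tall one is the box at top (216,195) / scene (305,250): in the scene view its side is far higher than that of the flat box at scene (323,236), top (223,225). It stands in the +y lane (away from the robot). Now to measure it and the loader.

Run:
```python
from h import *
im=cv2.imread('pics/top0.png');g=cv2.cvtColor(im,cv2.COLOR_BGR2GRAY)
hsv=cv2.cvtColor(im,cv2.COLOR_BGR2HSV)
for p in [(200,215),(216,193),(205,188),(213,212),(255,175),(222,240)]: print(p,im[p[1],p[0]])
m=((g>118)*255).astype('uint8');m[:140]=0;m[270:]=0;m[:,:185]=0;m[:,345:]=0
n,l,st,c=cv2.connectedComponentsWithStats(m)
for i in range(1,n):
    if st[i,4]<25: continue
    pts=np.argwhere(l==i)[:,::-1].astype(np.float32)
    r=cv2.minAreaRect(pts); print(st[i],c[i],r)
cv2.imwrite('pics/m.png',cv2.resize(m[130:270,180:345],None,fx=4,fy=4,interpolation=0))
```

```text
(200, 215) [30 26 27]
(216, 193) [219 230 235]
(205, 188) [142 141 146]
(213, 212) [112 108 109]
(255, 175) [106 103 105]
(222, 240) [118 115 114]
[231 140  18  15 226] [239.44247788 146.15486726] ((239.5, 147.0), (14.0, 17.0), 90.0)
[ 224  140  111  118 4326] [293.67452612 201.43966713] ((267.35986328125, 198.42355346679688), (92.55054473876953, 114.55952453613281), 73.61045837402344)
[200 181  34  31 677] [216.34416544 195.96750369] ((216.35000610351562, 196.5500030517578), (24.66576385498047, 28.776723861694336), 71.56505584716797)
[242 192  49  16 163] [265.88343558 199.39877301] ((265.9622497558594, 199.367919921875), (3.1592929363250732, 49.72452163696289), 74.05460357666016)
[207 211  33  27 601] [222.87021631 223.95840266] ((222.84909057617188, 223.97171020507812), (20.74144172668457, 28.845714569091797), 74.05460357666016)
[217 251   9   9  27] [220.62962963 255.33333333] ((221.50003051757812, 254.50003051757812), (5.813776969909668, 9.391485214233398), 26.56505012512207)
```

View pics/m.png

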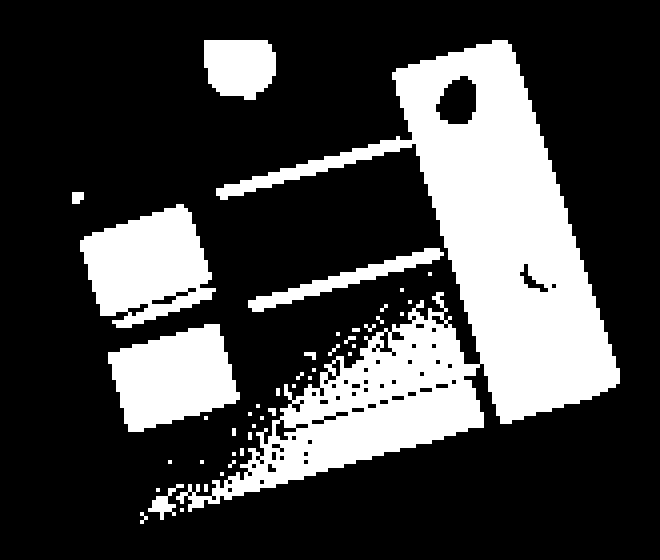

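```bash
cat > meas.py <<'E'
from h import *
def up(g,x0,y0,x1,y1,k=6):
    return cv2.resize(g[y0:y1,x0:x1],None,fx=k,fy=k,interpolation=cv2.INTER_CUBIC)
def comp(mask,off,k=6):
    n,l,st,c=cv2.connectedComponentsWithStats(mask.astype('uint8'))
    i=1+np.argmax(st[1:,4]);p=np.argwhere(l==i)[:,::-1]
    return (p+0.5)/k-0.5+np.array(off)
def world(n,p,z): return np.array([ray(n,u,v,z)[:2] for u,v in p])
def rect(w):
    # world pts mm -> min area rect
    (cx,cy),(a,b),ang=cv2.minAreaRect(w.astype(np.float32));return (cx,cy),(a,b),ang
E
python3 - <<'E'
from meas import *
im=cv2.imread('pics/top0.png');g=cv2.cvtColor(im,cv2.COLOR_BGR2GRAY).astype(np.float32)
def pca(w):
    c=w.mean(0);_,s,v=np.linalg.svd(w-c,full_matrices=False);d=v[0]*np.sign(-v[0][1]);return c,d,np.degrees(np.arctan2(d[1],d[0])),[(w-c)@d]
# rails
for nm,(x0,y0,x1,y1),th in [('far',(232,160,280,182),130),('mid',(238,188,289,210),135),('near',(248,218,296,240),140)]:
    p=comp(up(g,x0,y0,x1,y1)>th,(x0,y0));w=world('top',p,34);c,d,a,t=pca(w);t=t[0]
    print(nm,c,a,'ends',c+d*t.min(),c+d*t.max(),np.ptp(t),'width',len(p)/36)
for nm,(x0,y0,x1,y1),z in [('tall',(195,178,236,214),86),('flat',(203,206,244,240),58)]:
    for th in (190,127):
        p=comp(up(g,x0,y0,x1,y1)>th,(x0,y0));w=world('top',p,z);print(nm,th,w.mean(0),rect(w),pca(w)[2])
E
```

```text
Traceback (most recent call last):
  File "meas.py", line 8, in world
    def world(n,p,z): return np.array([ray(n,u,v,z)[:2] for u,v in p])
                                       ~~~^^^^^^^^^
  File "h.py", line 7, in ray
    c,M=cam(n);d=M@np.array([(u-c['cx'])/c['fx'],-(v-c['cy'])/c['fy'],-1]);e=c['eye']
        ~~~^^^
  File "h.py", line 5, in cam
    c=camera_params(n);return c,R.from_euler('xyz',c['orientation']).as_matrix()
ValueError: time passes only in moves, steps and waits
```

```bash
sed -i 's/^def cam/import functools\n@functools.lru_cache(None)\ndef cam/' h.py
cat > m1.py <<'E'
from meas import *
im=cv2.imread('pics/top0.png');g=cv2.cvtColor(im,cv2.COLOR_BGR2GRAY).astype(np.float32)
def pca(w):
    c=w.mean(0);_,s,v=np.linalg.svd(w-c,full_matrices=False);d=v[0]*np.sign(-v[0][1]);return c,d,np.degrees(np.arctan2(d[1],d[0])),[(w-c)@d]
for nm,(x0,y0,x1,y1),th in [('far',(232,160,280,182),130),('mid',(238,188,289,210),135),('near',(248,218,296,240),140)]:
    p=comp(up(g,x0,y0,x1,y1)>th,(x0,y0));w=world('top',p,34);c,d,a,t=pca(w);t=t[0]
    print(nm,c,a,'ends',c+d*t.min(),c+d*t.max(),np.ptp(t),'area',len(p)/36)
for nm,(x0,y0,x1,y1),z in [('tall',(195,178,236,214),86),('flat',(203,206,244,240),58)]:
    for th in (190,127):
        p=comp(up(g,x0,y0,x1,y1)>th,(x0,y0));w=world('top',p,z);print(nm,th,w.mean(0),rect(w),pca(w)[2])
E
python3 m1.py
```

```text
far [679.77072993  19.36504798] -79.20409793239001 ends [664.74619138  98.1570536 ] [694.6898495  -58.87411723] 159.86059949659852 area 145.25
mid [ 5.81771355e+02 -3.23053175e-01] -79.15671314394866 ends [566.59603968  78.90349851] [596.85982981 -79.09622923] 160.87203286636947 area 148.30555555555554
near [482.95283672 -15.96952357] -79.07630297601466 ends [468.31514076  59.87400697] [497.59735387 -91.84839737] 154.52228313540712 area 146.80555555555554
tall 190 [602.1922239  157.55727582] ((602.3040161132812, 157.4769744873047), (50.61017608642578, 74.45840454101562), 13.46573543548584) -76.7563654270714
tall 127 [598.95179718 156.01370094] ((596.103271484375, 155.36312866210938), (78.79304504394531, 91.57716369628906), 13.625870704650879) -77.13618206313559
flat 190 [509.95791262 144.354999  ] ((509.9872741699219, 144.50978088378906), (51.07624816894531, 74.259765625), 10.797399520874023) -79.10212932181508
flat 127 [509.67995442 143.99928809] ((509.9425964355469, 144.15159606933594), (68.97038269042969, 92.84473419189453), 11.080737113952637) -79.38061793227516
```

The measurements are consistent: the rails are 100.0 apart and parallel at yaw -79.15°. The tall box is on its centre line (within ~1 mm), at loader x ≈ -96, yawed about +2.4° from the lane. Plan: half-close the fingers, line them up across the lane, lower them behind the box with the tips above rail height, and push.

```bash
cat > go.py <<'E'
from h import *
import sys
YAW=np.radians(-79.15);d=np.array([np.cos(YAW),np.sin(YAW),0]);n=np.array([-d[1],d[0],0])
O=54.5*d+571.3*n
def toL(p): q=np.array(p)-O; return np.array([q@d,q@n,p[2]])
def fromL(x,y,z): return O+x*d+y*n+np.array([0,0,z])
def rep(lx,ly,lz,tilt=0,yaw=0):
    s=ctrl.read_state();M=R.from_euler('xyz',s['tool_rot']).as_matrix()
    Q=R.from_rotvec([0,0,np.radians(yaw)]).as_matrix()
    a=Q@d;b=Q@n
    best=None
    for sg in(1,-1):
        x=np.array([0,0,-1.])*np.cos(tilt)+a*np.sin(tilt);z=sg*b;T=np.c_[x,np.cross(z,x),z]
        r=R.from_matrix(M.T@T).as_rotvec()
        if best is None or np.linalg.norm(r)<np.linalg.norm(best):best=r
    p=s['eef_pos'];dp=fromL(lx,ly,lz)-p
    print('t',s['clock'],'tcpL',toL(p).round(1),'w',s['width'].round(1),'F',s['force'].round(1),'q',s['qpos'].round(2))
    print('toolx',M[:,0].round(3),'toolz in L',(M[:,2]@d).round(3),(M[:,2]@n).round(3))
    print('shift tool',(M.T@dp).round(1),'turn',best.round(3), 'wfinal shift',(R.from_rotvec(best).as_matrix().T@M.T@dp).round(1))
if __name__=='__main__': rep(*map(float,sys.argv[1:]))
E
python3 go.py -185 50 160
```

```text
Traceback (most recent call last):
  File "go.py", line 20, in <module>
    if __name__=='__main__': rep(*map(float,sys.argv[1:]))
                             ~~~^^^^^^^^^^^^^^^^^^^^^^^^^^
  File "go.py", line 17, in rep
    print('t',s['clock'],'tcpL',toL(p).round(1),'w',s['width'].round(1),'F',s['force'].round(1),'q',s['qpos'].round(2))
                                                    ^^^^^^^^^^^^^^^^
AttributeError: 'float' object has no attribute 'round'
```

```bash
sed -i "s/s\['width'\].round(1)/round(s['width'],1)/" go.py; python3 go.py -185 50 160
```

```text
t 0.1 tcpL [-640.4 -291.1  238.5] w 85.3 F [-0.1 -0.2 -0. ] q [-1.38  0.63  0.04  1.52 -0.03  1.   -0.02]
toolx [-0.    -0.002 -1.   ] toolz in L -0.902 0.432
shift tool [  78.9 -504.2 -263.5] turn [ 1.125e+00 -2.000e-03  1.000e-03] wfinal shift [  78.5 -455.4  341.1]
```

```bash
python3 -m handwheel '-0.15 0 0 0 0.14 0 0;-0.15 0 0 0 0.14 0 0;-0.15 0 0 0 0.14 0 0;-0.15 0 0 0 0.14 0 0;-0.15 0 0 0 0.14 0 0;-0.15 0 0 0 0.14 0 0;-0.15 0 0 0 0.14 0 0;-0.15 0 0 0 0.14 0 0'; python3 go.py -185 50 160
```

```text
clock: 0.9
eef_pos: [164.1, 625.2, 234.1]
tool_rot: [-2.063, 1.56, -1.914]
force: [-1.1, 0.3, 0.7]
width: 36.3
t 0.9 tcpL [-637.7 -292.4  234.1] w 36.3 F [-1.1  0.3  0.7] q [-1.56  0.66  0.36  1.53 -0.26  1.01 -0.99]
toolx [-0.004 -0.01  -1.   ] toolz in L 0.04 0.999
shift tool [  76.4 -437.8  360.7] turn [-0.04  -0.005  0.009] wfinal shift [  74.1 -452.7  342.4]
```

```bash
python3 -m handwheel '-0.15 0 -36 29 -0.01 0 0;-0.15 0 -36 29 -0.01 0 0;-0.15 0 -36 29 -0.01 0 0;-0.15 0 -36 29 -0.01 0 0;-0.15 0 -36 29 0 0 0;-0.15 0 -36 29 0 0 0;-0.15 0 -36 29 0 0 0;-0.15 0 -36 29 0 0 0'; python3 go.py -185 50 160
```

```text
clock: 1.7
eef_pos: [442.3, 382.1, 229.7]
tool_rot: [-2.501, 1.555, -2.293]
force: [0.6, 1.2, 0.4]
width: 36.4
t 1.7 tcpL [-346.5  -65.   229.7] w 36.4 F [0.6 1.2 0.4] q [-0.97  0.57  0.34  1.71 -0.22  0.92 -0.34]
toolx [-0.011 -0.012 -1.   ] toolz in L -0.019 1.0
shift tool [  69.8 -163.   112.8] turn [ 0.019 -0.013  0.01 ] wfinal shift [  69.7 -161.5  115. ]
```

```bash
python3 -m handwheel '-0.15 0 -36 28 0.005 -0.003 0.003;-0.15 0 -36 28 0.005 -0.003 0.003;-0.15 0 -36 28 0.005 -0.003 0.003;-0.15 0 -30 24 0.005 -0.003 0.003;-0.15 0 -20 10 0 0 0;-0.15 0 0 0 0 0 0'; python3 go.py -185 50 160
```

```text
clock: 2.3
eef_pos: [599.0, 235.2, 227.2]
tool_rot: [-1.904, 1.567, -1.728]
force: [-0.4, 0.0, -0.2]
width: 36.3
t 2.3 tcpL [-172.8   61.2  227.2] w 36.3 F [-0.4  0.  -0.2] q [-0.61  0.65  0.33  1.55 -0.24  0.98 -0.03]
toolx [-0.001 -0.004 -1.   ] toolz in L 0.013 1.0
shift tool [ 67.1  12.3 -11.3] turn [-0.013 -0.001  0.004] wfinal shift [ 67.2  12.2 -11.2]
```

```bash
python3 -m handwheel '-0.15 0 16 -11 -0.013 0 0.003;-0.15 30 0 0 0 0 0;-0.15 30 0 0 0 0 0;-0.15 10 0 0 0 0 0;-0.15 0 0 0 0 0 0'; python3 go.py -185 50 55
python3 - <<'E'
from h import *
a=get_image('scene');b=get_image('top')
cv2.imwrite('pics/s1.png',cv2.resize(a[130:330,140:420],None,fx=2.8,fy=2.8,interpolation=2))
cv2.imwrite('pics/t1.png',cv2.resize(b[100:300,150:370],None,fx=2.8,fy=2.8,interpolation=2))
E
```

```text
clock: 2.8
eef_pos: [577.4, 259.8, 155.1]
tool_rot: [2.225, 1.562, 2.424]
force: [-0.0, -0.7, -0.2]
width: 36.7
t 2.8 tcpL [-201.    44.7  155.1] w 36.7 F [-0.  -0.7 -0.2] q [-0.64  0.72  0.29  1.65 -0.27  0.82 -0.02]
toolx [-0.006  0.006 -1.   ] toolz in L -0.01 1.0
shift tool [100.  -16.7   5.7] turn [ 0.01  -0.005 -0.007] wfinal shift [100.1 -16.    5.3]
```

View pics/s1.png

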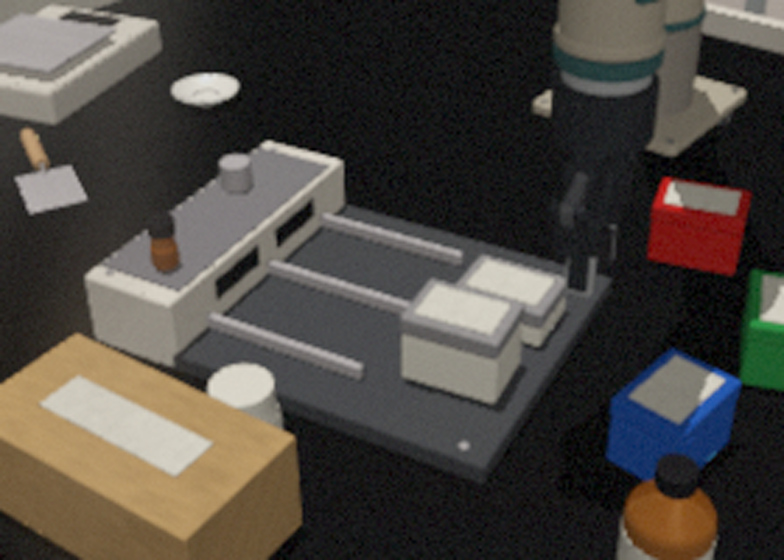

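View pics/t1.png

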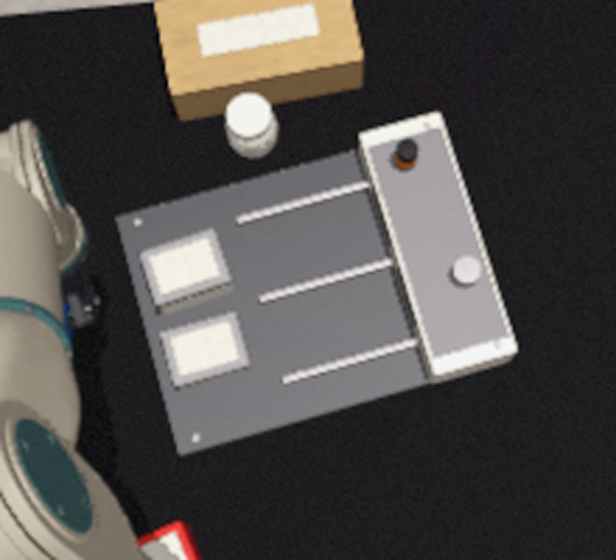

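The scene view shows the gripper behind the deck at about (585,250), boxes unmoved, and the top view shows both boxes and the loader unobstructed. Next, lower the gripper.

```bash
python3 -m handwheel '-0.15 35 0 3 0.005 -0.005 -0.007;-0.15 35 0 3 0.005 0 0;-0.15 25 0 0 0 0 0;-0.15 0 0 0 0 0 0;-0.15 0 0 0 0 0 0'; python3 go.py -165 50 50
```

```text
clock: 3.4
eef_pos: [591.3, 266.2, 68.7]
tool_rot: [0.233, 1.551, 0.425]
force: [0.1, -0.9, 0.9]
width: 36.3
t 3.4 tcpL [-204.7   59.6   68.7] w 36.3 F [ 0.1 -0.9  0.9] q [-0.62  0.84  0.25  1.67 -0.31  0.64 -0.  ]
toolx [ 0.018  0.008 -1.   ] toolz in L -0.002 1.0
shift tool [ 18.3 -39.7 -10. ] turn [ 0.002  0.02  -0.005] wfinal shift [ 18.7 -39.7  -9.6]
```

```bash
python3 -m handwheel '-0.15 8 0 -5 0 0.01 0;-0.15 8 -8 -5 0 0.01 0;-0.15 0 -8 0 0 0 0;-0.15 0 0 0 0 0 0;-0.15 0 0 0 0 0 0'; python3 go.py -165 50 50 0.03
```

```text
clock: 3.9
eef_pos: [587.5, 247.8, 57.0]
tool_rot: [0.802, 1.562, 0.993]
force: [-0.4, 0.3, -0.1]
width: 36.4
t 3.9 tcpL [-187.3   52.3   57. ] w 36.4 F [-0.4  0.3 -0.1] q [-0.58  0.85  0.24  1.7  -0.32  0.62  0.03]
toolx [ 0.005  0.007 -1.   ] toolz in L -0.001 1.0
shift tool [  6.8 -22.4  -2.4] turn [ 0.001  0.006 -0.036] wfinal shift [  7.7 -22.1  -2.3]
```

```bash
python3 -m handwheel '-0.15 3 -5 -2 0 0.003 -0.018;-0.15 3 -6 -1 0 0.003 -0.018;-0.15 0 -6 0 0 0 0;-0.15 0 -6 0 0 0 0;-0.15 0 0 0 0 0 0'; python3 go.py -150 50 50 0.03
python3 - <<'E'
from h import *
a=get_image('scene');b=get_image('top')
cv2.imwrite('pics/s2.png',cv2.resize(a[170:310,160:380],None,fx=3.6,fy=3.6,interpolation=2))
cv2.imwrite('pics/t2.png',cv2.resize(b[130:280,180:360],None,fx=3.6,fy=3.6,interpolation=2))
E
```

```text
clock: 4.4
eef_pos: [589.3, 222.8, 51.3]
tool_rot: [-1.559, 1.538, -1.368]
force: [-0.1, -0.1, 0.8]
width: 36.0
t 4.4 tcpL [-162.4   49.5   51.3] w 36.0 F [-0.1 -0.1  0.8] q [-0.58  0.86  0.27  1.71 -0.29  0.62  0.03]
toolx [ 0.007 -0.033 -0.999] toolz in L -0.002 1.0
shift tool [  1.7 -12.3   0.5] turn [0.002 0.    0.003] wfinal shift [  1.7 -12.3   0.5]
```

View pics/s2.png

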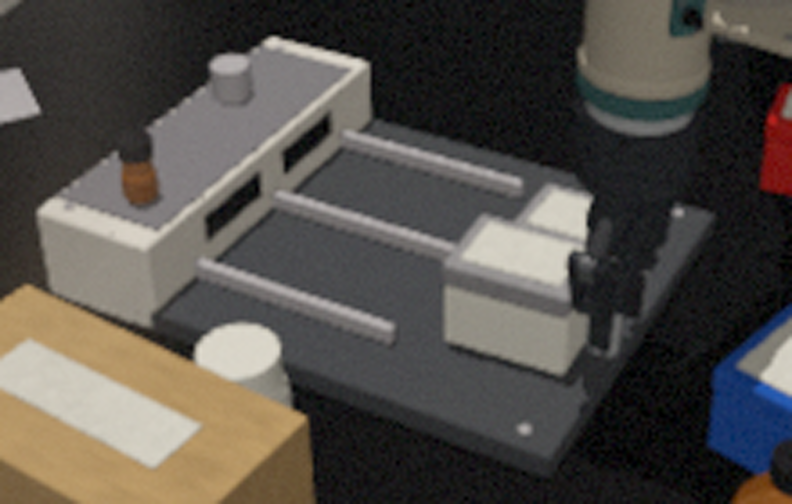

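View pics/t2.png

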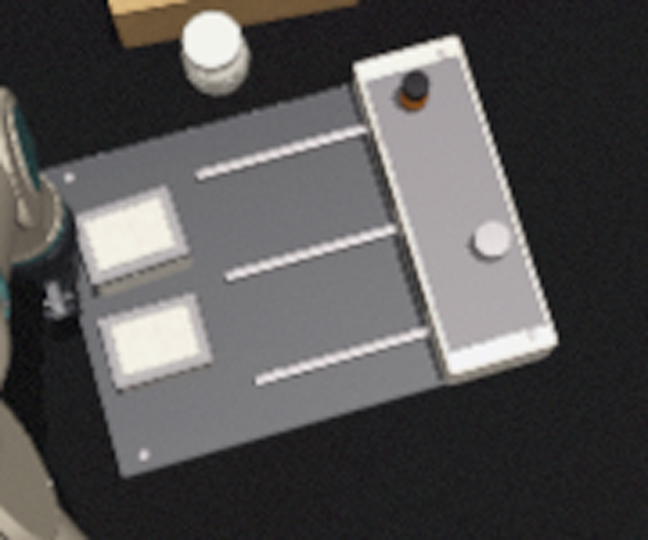

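The gripper is right behind the tall box and centred (scene crop (600,290)); the flat box is untouched. Begin pushing in small steps.

```bash
python3 -m handwheel '-0.15 0 -6 0 0 0 0;-0.15 0 -6 0 0 0 0;-0.15 0 -6 0 0 0 0;-0.15 0 -6 0 0 0 0;-0.15 0 -6 0 0 0 0;-0.15 0 0 0 0 0 0'; python3 go.py -115 50 52 0.03
```

```text
clock: 5.1
eef_pos: [595.1, 193.5, 52.4]
tool_rot: [-1.549, 1.541, -1.357]
force: [0.3, -0.7, 0.4]
width: 36.2
t 5.1 tcpL [-132.5   49.6   52.4] w 36.2 F [ 0.3 -0.7  0.4] q [-0.53  0.85  0.26  1.72 -0.29  0.61  0.07]
toolx [ 0.006 -0.029 -1.   ] toolz in L -0.003 1.0
shift tool [  0.9 -17.5   0.3] turn [0.003 0.001 0.   ] wfinal shift [  0.9 -17.5   0.4]
```

```bash
cat > look.py <<'E'
from go import *
from meas import *
b=get_image('top');a=get_image('scene');k=sys.argv[1]
cv2.imwrite(f'pics/t{k}raw.png',b);cv2.imwrite(f'pics/s{k}raw.png',a)
cv2.imwrite(f'pics/t{k}.png',cv2.resize(b[140:260,180:340],None,fx=3.5,fy=3.5,interpolation=2))
cv2.imwrite(f'pics/s{k}.png',cv2.resize(a[170:310,160:380],None,fx=3.5,fy=3.5,interpolation=2))
cv2.imwrite(f'pics/c{k}.png',np.hstack([cv2.resize(b[150:250,190:320],(390,300),interpolation=2),cv2.resize(a[175:295,190:350],(400,300),interpolation=2)]))
# white lid panel on tall box (z=86) in top view, sought in the far lane
g=cv2.cvtColor(b,cv2.COLOR_BGR2GRAY).astype(np.float32)
x0,y0,x1,y1=190,155,310,230;U=up(g,x0,y0,x1,y1)>190
nn,l,st,c=cv2.connectedComponentsWithStats(U.astype('uint8'))
for i in range(1,nn):
    if st[i,4]<36*60: continue
    p=(np.argwhere(l==i)[:,::-1]+.5)/6-.5+np.array([x0,y0]);w=world('top',p,86)
    r=rect(w);q=toL([*r[0],0]);m=toL([*w.mean(0),0])
    print('panel rectL',q[:2].round(1),'meanL',m[:2].round(1),'size',np.round(r[1],1),'ang',round(r[2]-10.85,2))
E
python3 look.py 3
```

```text
panel rectL [149.6 -11.4] meanL [143.6 -28.4] size [261.5  22.1] ang 0.3
panel rectL [54.6 84.5] meanL [55.7 84.3] size [  7.1 154.4] ang -0.07
panel rectL [-77.   49.4] meanL [-74.9  48.4] size [54.2 79.2] ang 1.16
panel rectL [ 53.7 -11.8] meanL [ 54.9 -11.8] size [  7.2 153.3] ang -0.04
panel rectL [-98.1 -45.7] meanL [-95.7 -45.5] size [53.5 76.9] ang -4.32
```

View pics/c3.png

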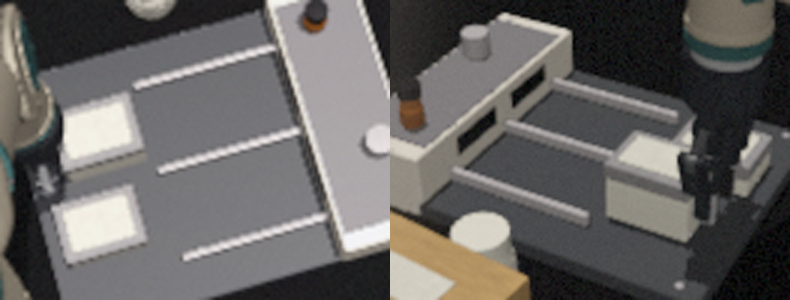

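The box is at loader x ≈ -76, y ≈ 49, ~1° skew and already aligning. TCP-to-box distance is 56, as expected (45 + 11). Its front is about to enter the lane with >10 mm clearance each side, so I'll continue.

```bash
python3 -m handwheel '-0.15 0 -6 0 0 0 0;-0.15 0 -6 0 0 0 0;-0.15 0 -6 0 0 0 0;-0.15 0 -6 0 0 0 0;-0.15 0 -6 0 0 0 0;-0.15 0 0 0 0 0 0'; python3 go.py -80 50 52 0.03;python3 look.py 4
```

```text
clock: 5.8
eef_pos: [600.7, 163.6, 53.1]
tool_rot: [-1.565, 1.542, -1.371]
force: [0.4, 0.2, 0.3]
width: 36.1
t 5.8 tcpL [-102.1   49.5   53.1] w 36.1 F [0.4 0.2 0.3] q [-0.48  0.85  0.25  1.73 -0.28  0.6   0.12]
toolx [ 0.006 -0.028 -1.   ] toolz in L -0.005 1.0
shift tool [  1.7 -22.1   0.4] turn [ 0.005  0.    -0.001] wfinal shift [  1.7 -22.1   0.5]
panel rectL [149.5 -11.4] meanL [143.6 -28.3] size [261.5  21.9] ang 0.3
panel rectL [55.1 84.4] meanL [55.7 84.3] size [  7.9 153.4] ang 0.31
panel rectL [-46.7  49.1] meanL [-43.6  48.1] size [54.9 77.3] ang 1.1
panel rectL [ 53.7 -11.8] meanL [ 54.9 -11.8] size [  7.2 153.1] ang -0.04
panel rectL [-97.4 -46.7] meanL [-95.7 -45.4] size [53.3 79.1] ang -2.8
```

View pics/c4.png

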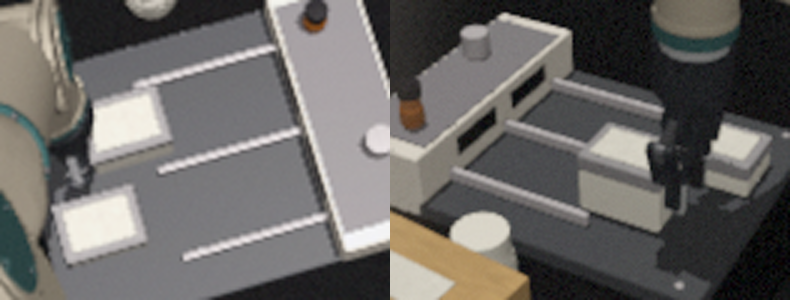

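The box is going straight (x ≈ -46, y ≈ 49), between the rails with visible gaps on both sides in the top crop. Continuing.

```bash
python3 -m handwheel '-0.15 0.3 -7 0 0.001 0 0;-0.15 0.3 -7 0 0.001 0 0;-0.15 0.3 -7 0 0.001 0 0;-0.15 0.3 -7 0 0.001 0 0;-0.15 0.3 -7 0 0.001 0 0;-0.15 0.3 -7 0 0 0 0;-0.15 0 0 0 0 0 0'; python3 go.py 0 50 52 0.03;python3 look.py 5
```

```text
clock: 6.6
eef_pos: [609.6, 121.6, 52.9]
tool_rot: [-1.512, 1.544, -1.32]
force: [-0.3, -0.3, -0.0]
width: 36.1
t 6.6 tcpL [-59.2  50.3  52.9] w 36.1 F [-0.3 -0.3 -0. ] q [-0.4   0.84  0.24  1.74 -0.27  0.59  0.18]
toolx [ 0.007 -0.026 -1.   ] toolz in L -0.002 1.0
shift tool [  2.4 -59.2  -0.4] turn [ 0.002  0.002 -0.004] wfinal shift [  2.6 -59.2  -0.3]
panel rectL [150.2 -11.4] meanL [143.6 -28.4] size [261.4  21.9] ang 0.0
panel rectL [55.1 83.7] meanL [54.3 84.2] size [  8.5 153.4] ang 0.03
panel rectL [-3.8 50.1] meanL [-0.4 48.2] size [53.  78.1] ang 2.6
panel rectL [ 53.7 -11.8] meanL [ 55.  -11.8] size [  7.2 153.1] ang -0.04
panel rectL [-173.2   -9.4] meanL [-172.5  -12.7] size [77.3 14. ] ang 4.11
panel rectL [-87.1 -47.6] meanL [-84.2 -48.1] size [53.6 50.9] ang 0.45
```

View pics/c5.png

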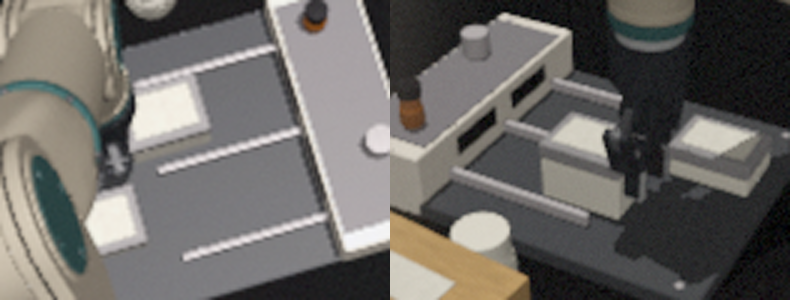

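The gripper now covers part of the lid, so I'll judge yaw from the lid panel's visible front and near edges.

```bash
cat > edge.py <<'E'
from go import *
from meas import *
def edges(f):
    g=cv2.cvtColor(cv2.imread(f),cv2.COLOR_BGR2GRAY).astype(np.float32)
    x0,y0,x1,y1=190,150,315,235;U=up(g,x0,y0,x1,y1)>190
    nn,l,st,c=cv2.connectedComponentsWithStats(U.astype('uint8'))
    for i in range(1,nn):
        if st[i,4]<36*60: continue
        p=(np.argwhere(l==i)[:,::-1]+.5)/6-.5+np.array([x0,y0]);w=world('top',p,86)-O[:2]
        L=np.c_[w@d[:2],w@n[:2]]
        if abs(L[:,1].mean()-49)>12 or np.ptp(L[:,1])<30: continue
        xf=L[:,0].max();yn=L[:,1].min()
        ys=np.arange(32,66,1.);fx=[L[abs(L[:,1]-y)<1,0].max() for y in ys]
        k=np.polyfit(ys,fx,1);front=np.polyval(k,49)
        xs=np.arange(front-40,front-6,1.);fy=[L[abs(L[:,0]-x)<1,1].min() for x in xs]
        fY=[L[abs(L[:,0]-x)<1,1].max() for x in xs]
        m=np.polyfit(xs,fy,1);M=np.polyfit(xs,fY,1);xm=front-25
        print(f,'front x',front.round(1),'ang front',np.degrees(-k[0]).round(2),'ang near',np.degrees(m[0]).round(2),'far',np.degrees(M[0]).round(2),'y near/far',np.polyval(m,xm).round(1),np.polyval(M,xm).round(1))
for f in sys.argv[1:]: edges(f)
E
python3 edge.py pics/top0.png pics/t3raw.png pics/t4raw.png pics/t5raw.png
```

```text
pics/top0.png front x -59.2 ang front 2.61 ang near 2.67 far 3.05 y near/far 26.0 74.9
pics/t3raw.png front x -38.9 ang front -0.88 ang near -0.76 far 2.11 y near/far 24.0 74.2
pics/t4raw.png front x -8.5 ang front 0.01 ang near 1.18 far -0.99 y near/far 23.5 74.6
pics/t5raw.png front x 34.3 ang front 3.21 ang near 2.88 far 1.44 y near/far 24.9 74.9
```

Run:
```python
import cv2,numpy as np
b=cv2.imread('pics/t5raw.png')[160:215,220:320];a=cv2.imread('pics/t4raw.png')[160:215,210:310]
cv2.imwrite('pics/z5.png',np.vstack([cv2.resize(i,None,fx=5.4,fy=5.4,interpolation=2) for i in(a,b)]))
```

```text
(no output)
```

View pics/z5.png

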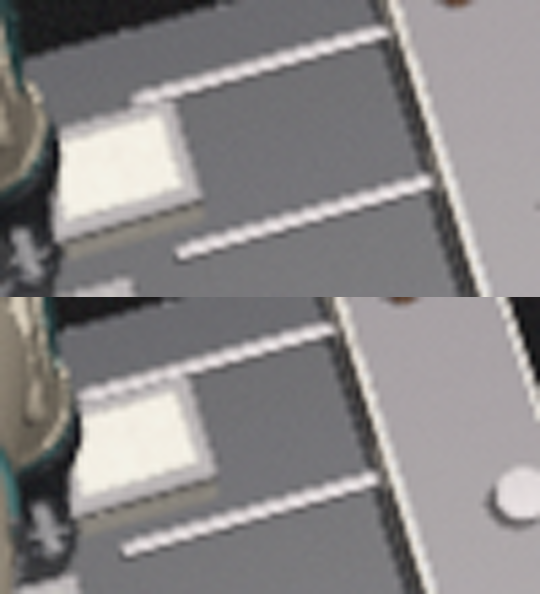

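Edge fits scatter by ±2° (pixel noise at this size). By eye the lid edge (16.5°) and the middle rail (16.1°) are parallel, and the box is centred (24.9/74.9 → y ≈ 49.9). Pushing on.

```bash
python3 -m handwheel '-0.15 0.2 -7 0 0 0 0;-0.15 0.2 -7 0 0 0 0;-0.15 0.2 -7 0 0 0 0;-0.15 0.2 -7 0 0 0 0;-0.15 0.2 -7 0 0 0 0;-0.15 0.2 -7 0 0 0 0;-0.15 0.2 -7 0 0 0 0;-0.15 0 0 0 0 0 0'; python3 go.py 39 50 52 0.03;python3 look.py 6; python3 edge.py pics/t6raw.png
```

```text
clock: 7.5
eef_pos: [619.2, 71.7, 52.5]
tool_rot: [-1.526, 1.546, -1.332]
force: [0.0, -0.2, 0.7]
width: 36.4
t 7.5 tcpL [-8.3 50.3 52.5] w 36.4 F [ 0.  -0.2  0.7] q [-0.31  0.84  0.22  1.74 -0.26  0.59  0.25]
toolx [ 0.006 -0.024 -1.   ] toolz in L -0.004 1.0
shift tool [  1.7 -47.3  -0.6] turn [ 0.004  0.001 -0.005] wfinal shift [  1.9 -47.3  -0.3]
panel rectL [150.2 -11.4] meanL [143.5 -28.9] size [261.4  21.9] ang -0.01
panel rectL [48.7 49.5] meanL [52.3 48.1] size [52.4 75.4] ang 0.16
panel rectL [ 60.6 -11.9] meanL [ 62.5 -11.8] size [  7.  139.4] ang 0.05
panel rectL [-97.2 -15. ] meanL [-96.7 -17. ] size [94.9 14.2] ang -0.35
panel rectL [-116.6  -16.5] meanL [-116.3  -17.1] size [92.9 12.4] ang -0.73
panel rectL [-156.5   -9.6] meanL [-160.5  -15.5] size [76.3 79.8] ang 75.77
pics/t6raw.png front x 85.6 ang front 2.46 ang near 3.52 far 1.33 y near/far 25.2 74.9
```

View pics/c6.png

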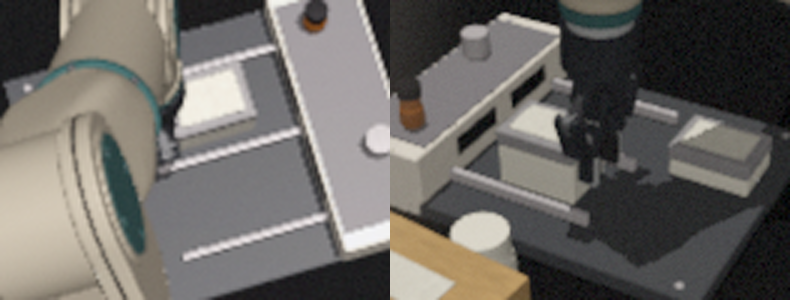

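Clear gap on both sides, box centre at x ≈ 48. Next I'll push to just short of the stop.

```bash
python3 -m handwheel '-0.15 0.2 -7 0 0 0 0;-0.15 0.2 -7 0 0.001 0 0;-0.15 0.2 -7 0 0.001 0 0;-0.15 0.2 -7 0 0.001 0 0;-0.15 0.2 -6 0 0 0 0;-0.15 0 0 0 0 0 0'; python3 go.py 39 50 52 0.03;python3 look.py 7; python3 edge.py pics/t7raw.png
```

```text
clock: 8.2
eef_pos: [625.8, 38.3, 52.1]
tool_rot: [-1.544, 1.548, -1.351]
force: [-0.4, -0.7, -0.7]
width: 36.7
t 8.2 tcpL [25.7 50.5 52.1] w 36.7 F [-0.4 -0.7 -0.7] q [-0.25  0.85  0.21  1.73 -0.25  0.59  0.3 ]
toolx [ 0.005 -0.022 -1.   ] toolz in L -0.004 1.0
shift tool [  0.4 -13.3  -0.5] turn [ 0.004  0.001 -0.008] wfinal shift [  0.5 -13.3  -0.5]
panel rectL [150.2 -11.4] meanL [143.5 -28.9] size [261.4  21.9] ang -0.01
panel rectL [82.4 49.8] meanL [87.  48.1] size [51.6 75.4] ang 1.34
panel rectL [-46.8 -15.8] meanL [-46.3 -16.7] size [99.1 13.8] ang -3.78
panel rectL [-66.2 -15.2] meanL [-65.8 -15.8] size [88.9 11.9] ang -3.71
panel rectL [-127.5  -13. ] meanL [-126.7  -13.3] size [ 80.9 101.1] ang -3.1
pics/t7raw.png front x 119.1 ang front 1.58 ang near -0.03 far -0.54 y near/far 25.4 75.2
```

View pics/c7.png

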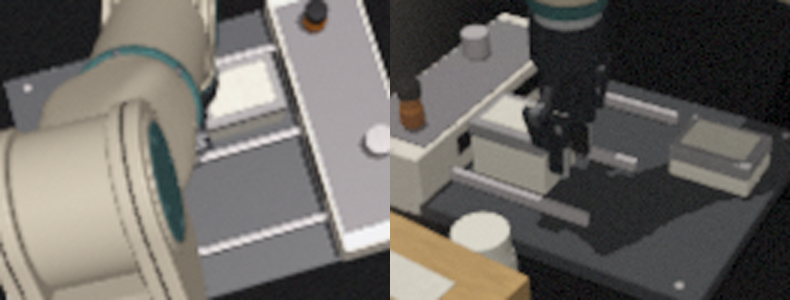

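About 13 mm remain. I'll take small steps and watch the force for contact with the stop.

```bash
python3 -m handwheel '-0.15 0 -4 0 0 0 0;-0.15 0 -4 0 0 0 0;-0.15 0 0 0 0 0 0'; python3 go.py 39 50 52 0.03; python3 -m handwheel '-0.15 0 -2 0 0 0 0;-0.15 0 0 0 0 0 0';python3 -m handwheel '-0.15 0 -2 0 0 0 0;-0.15 0 0 0 0 0 0'; python3 go.py 39 50 52 0.03
```

```text
clock: 8.6
eef_pos: [626.8, 31.4, 51.9]
tool_rot: [-1.586, 1.549, -1.391]
force: [0.8, -0.5, 0.0]
width: 36.3
t 8.6 tcpL [32.7 50.2 51.9] w 36.3 F [ 0.8 -0.5  0. ] q [-0.23  0.85  0.21  1.72 -0.25  0.59  0.31]
toolx [ 0.004 -0.021 -1.   ] toolz in L -0.005 1.0
shift tool [ 0.1 -6.3 -0.3] turn [ 0.005 -0.    -0.008] wfinal shift [ 0.1 -6.3 -0.2]
clock: 8.8
eef_pos: [627.2, 29.5, 51.9]
tool_rot: [-1.595, 1.549, -1.4]
force: [0.0, -0.2, -0.2]
width: 36.1
clock: 9.0
eef_pos: [627.5, 27.5, 51.9]
tool_rot: [-1.599, 1.55, -1.404]
force: [0.1, -0.9, -1.1]
width: 36.3
t 9.0 tcpL [36.6 50.2 51.9] w 36.3 F [ 0.1 -0.9 -1.1] q [-0.23  0.85  0.21  1.72 -0.25  0.6   0.31]
toolx [ 0.004 -0.021 -1.   ] toolz in L -0.006 1.0
shift tool [-0.  -2.4 -0.2] turn [ 0.006 -0.    -0.009] wfinal shift [ 0.  -2.4 -0.2]
```

```bash
python3 -m handwheel '-0.15 0 -2 0 0 0 0'|grep -E 'eef|force';python3 -m handwheel '-0.15 0 -2 0 0 0 0'|grep -E 'eef|force'; python3 -m handwheel '-0.15 0 0 0 0 0 0'|grep -E 'eef|force'; python3 look.py 8; python3 edge.py pics/t8raw.png
```

```text
eef_pos: [627.8, 26.1, 52.0]
force: [1.0, 2.0, 0.4]
eef_pos: [628.1, 25.2, 52.0]
force: [-1.2, 6.0, 0.7]
eef_pos: [628.0, 25.3, 52.0]
force: [-0.4, 1.4, 0.4]
panel rectL [95.5 50. ] meanL [100.6  48. ] size [51.5 74.6] ang 1.11
panel rectL [149.4 -36.4] meanL [143.6 -47.5] size [211.6  21.9] ang 0.43
panel rectL [-24.4 -14.5] meanL [-24.  -15.7] size [97.1 13.8] ang -5.15
panel rectL [-43.8 -15.7] meanL [-43.5 -15.6] size [96.4 11.8] ang -5.21
panel rectL [-105.2  -11.6] meanL [-104.7  -11.7] size [ 83.4 101.3] ang -4.81
panel rectL [-170.4   -2.7] meanL [-170.3   -4.4] size [86.8 13.6] ang -4.72
pics/t8raw.png front x 132.5 ang front 0.29 ang near 1.19 far -0.2 y near/far 25.0 75.0
```

View pics/c8.png

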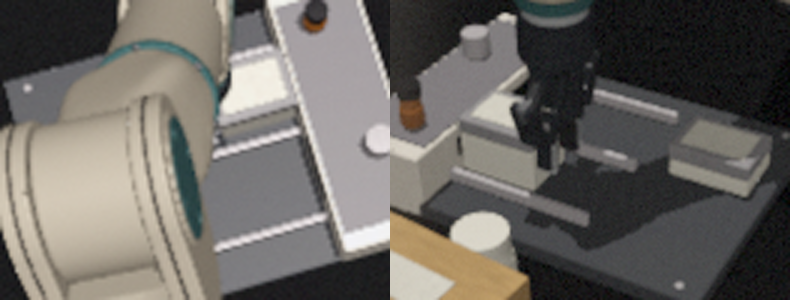

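Contact with the stop: the force rose to 6 N at the predicted TCP position, and the lid panel is centred at x ≈ 95.5, y ≈ 50. One gentle extra squeeze to square it, then back off.

```bash
python3 -m handwheel '-0.15 0 -3 0 0 0 0'|grep -E 'eef|force';python3 -m handwheel '-0.15 0 -3 0 0 0 0'|grep -E 'eef|force'; python3 -m handwheel '-0.15 0 5 0 0 0 0;-0.15 0 8 0 0 0 0;-0.15 0 12 0 0 0 0;-0.15 0 0 0 0 0 0'; python3 go.py 0 50 200 0
```

```text
eef_pos: [628.2, 25.2, 52.0]
force: [-2.0, 11.3, 2.1]
eef_pos: [628.1, 25.4, 52.0]
force: [-1.6, 8.2, 2.1]
clock: 10.0
eef_pos: [623.5, 49.3, 51.9]
tool_rot: [-1.646, 1.556, -1.449]
force: [-0.2, -0.1, 0.1]
width: 36.2
t 10.0 tcpL [14.5 50.3 51.9] w 36.2 F [-0.2 -0.1  0.1] q [-0.26  0.85  0.21  1.73 -0.25  0.59  0.29]
toolx [ 0.002 -0.014 -1.   ] toolz in L -0.008 1.0
shift tool [-148.3   12.3   -0.4] turn [ 0.008 -0.001  0.014] wfinal shift [-148.1   14.5   -0.3]
```

```bash
python3 -m handwheel '-0.15 0 10 0 0 0 0;-0.15 -15 5 0 0 0 0;-0.15 -30 0 0 0 0 0;-0.15 -30 0 0 0 0 0;-0.15 -35 0 0 0 0 0;-0.15 -35 0 0 0 0 0;-0.15 -20 0 0 0 0 0'|tail -4; python3 go.py -250 50 230; python3 -m handwheel '-0.15 0 30 0 0 0 0;-0.15 0 40 0 0 0 0;-0.15 0 40 0 0 0 0;-0.15 0 40 0 0 0 0;-0.15 0 40 0 0 0 0;-0.15 0 40 0 0 0 0;-0.15 0 40 0 0 0 0;-0.15 0 30 0 0 0 0;-0.15 0 0 0 0 0 0'; python3 go.py -250 50 230; python3 look.py 9; python3 edge.py pics/t9raw.png
```

```text
eef_pos: [617.8, 68.8, 224.0]
tool_rot: [-1.935, 1.553, -1.737]
force: [0.6, 0.2, -0.5]
width: 36.3
t 10.7 tcpL [ -5.8  48.4 224. ] w 36.3 F [ 0.6  0.2 -0.5] q [-0.34  0.62  0.29  1.62 -0.19  0.94  0.21]
toolx [-0.003 -0.017 -1.   ] toolz in L -0.009 1.0
shift tool [-10.  244.    3.7] turn [ 0.009 -0.006  0.016] wfinal shift [ -6.  244.2   1.6]
clock: 11.6
eef_pos: [560.8, 373.9, 235.8]
tool_rot: [-0.771, 1.549, -0.58]
force: [-0.2, 1.1, -0.2]
width: 35.9
t 11.6 tcpL [-316.2   49.9  235.8] w 35.9 F [-0.2  1.1 -0.2] q [-0.81  0.68  0.31  1.46 -0.2   1.02 -0.27]
toolx [ 0.018 -0.012 -1.   ] toolz in L -0.002 1.0
shift tool [  6.8 -66.1  -0.1] turn [0.002 0.016 0.015] wfinal shift [  5.8 -66.2   0.1]
panel rectL [53.7 83.5] meanL [56.6 84.1] size [  8.9 152.5] ang -0.05
panel rectL [93.8 49.2] meanL [95.1 49.7] size [54.7 79.3] ang 1.36
panel rectL [149.5 -36.3] meanL [143.7 -47. ] size [211.8  22.1] ang 0.45
panel rectL [ 53.6 -11.8] meanL [ 54.9 -11.8] size [  7.2 153.3] ang -0.04
panel rectL [-97.3 -46.1] meanL [-95.7 -45.4] size [53.2 79.8] ang -3.94
pics/t9raw.png front x 133.0 ang front 1.17 ang near 1.65 far -0.13 y near/far 24.7 75.4
```

View pics/t9.png

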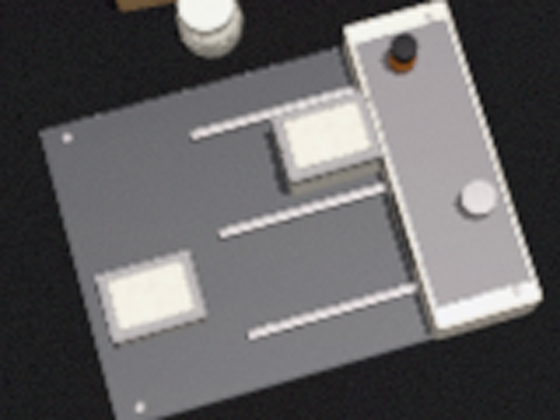

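View pics/s9.png

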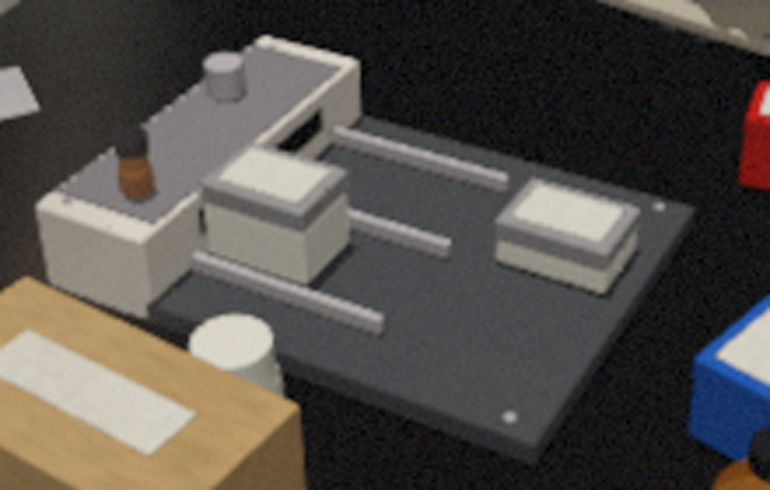

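Both pictures show the box against the stop (top crop (325,135), scene crop (275,215)) between the rails, with the flat box where it was and the gripper out of the way. One last check of yaw and the flat box from image moments.

Run:
```python
from go import *
from meas import *
for f in('pics/top0.png','pics/t9raw.png'):
    g=cv2.cvtColor(cv2.imread(f),cv2.COLOR_BGR2GRAY).astype(np.float32)
    boxes=[('flat',(203,206,244,240),58),('tall',(195,178,236,200) if 'top0' in f else (256,163,288,194),86)]
    for nm,(x0,y0,x1,y1),z in boxes:
        p=comp(up(g,x0,y0,x1,y1)>205,(x0,y0));w=world('top',p,z)-O[:2];L=np.c_[w@d[:2],w@n[:2]]
        C=np.cov(L.T);print(f,nm,L.mean(0).round(1),'yaw',np.degrees(.5*np.arctan2(2*C[0,1],C[0,0]-C[1,1])).round(2),np.ptp(L,0).round(1))
s=ctrl.read_state();print(s['force'],abs(s['qd']).max(),s['clock'])
```

```text
pics/top0.png flat [-100.3  -43.3] yaw 0.35 [71.2 47.5]
pics/top0.png tall [-93.1  52.6] yaw -9.77 [72.6 48.1]
pics/t9raw.png flat [-100.3  -43.3] yaw 0.12 [72.5 48.6]
pics/t9raw.png tall [95.4 49.9] yaw 0.18 [72.7 48.6]
[-0.23571107 -0.5006666   0.38760935] 0.04017546173550382 11.7
```

Tall box: x 95.4, y 49.9, yaw 0.2°. The flat box has moved 0.0 mm. (The -9.8° start value for the tall box is only a clipped window.) Handing in.

```bash
python3 -c "
from cell import ctrl
print(ctrl.finish_job())"
```

```text
the job is handed in; nothing more can be done
None
```

I pushed the tall box down its +y lane with the half-closed fingers, their tips kept above rail height. It met the stop at the expected place, and I pressed it square with about 11 N. Then I backed off, raised the gripper and moved it away behind the loader. The job was handed in at about 12 s.

**Last checks:**
- **Position:** from the final top picture, the tall box is at loader x = 95.4 mm, y = 49.9 mm, with a yaw of 0.2°.
- **Other objects:** the flat box shows no measurable movement. The vial, weight and jar look where they were; I didn't check the other bystanders individually.
- **Rails and robot:** the pictures show clear gaps between box and rails throughout. The robot was free of contact at the end.

**Checks that disagreed:** the edge and rectangle fits for yaw were noisy. They varied by about ±2° during the push (up to 3.5° while the gripper hid part of the lid). In the final picture they read from -0.1° to 1.7°, against 0.2° from the image moments. All the final readings are within the 3.4° limit.

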